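Restock the bar's milk chiller

ROBOT

A 6-joint arm with a two-finger parallel gripper is mounted at the origin on the work surface. World frame = base frame: x ahead of the robot, y to its left, z up, the work surface at z = 0. Lengths are in m, angles in degrees, forces in N, time in s.
With the tool pointing down it reaches from about 0.3 to 0.75 m from the base axis. Payload 8.5 kg.
Tool frame: the origin (TCP) lies between the finger pads; the fingertips stand env.finger_overhang ahead of it and the grasp point (between the pads) lies 2 mm behind it (env.finger_overhang is the distance from the TCP to the fingertips, in m); z points along the fingers, y is the line along which they close (so a half turn about z gives the same grasp; the last joint's range is limited). The gripper opens to 85 mm and grips with 20 to 120 N. Pads are 22 mm wide; open, the fingers measure 114 mm over their backs; the gripper's body (76 mm by 85 mm) begins 54 mm behind the grasp point. The pads swing forward as they close: fully open they stand 13 mm farther back than shut.
Start: joints at [-78.341, 21.807, 74.336, -0, 83.858, -12.336], TCP at [0.224, -0.502, 0.248] pointing down, gripper open.
Joint ranges: [-178.18, 178.18], [-50.72, 133.34], [12.68, 142.11], [-81.47, 261.47], [9.98, 163.14], [-165.26, 165.26]. Speed limits (degrees/s): [136.94, 136.94, 180, 180, 180, 180].

INTERFACE

Orientations are given as a 3x3 rotation matrix whose columns are the frame's x, y, z axes.
In Python, from rig import env gives the robot as it stands. The module is installed in compiled form; this text tells all that it offers.
- The arm moves only by the tool jog_arm, never from a script. Its arguments are lists of equal length, an entry for each row: "hand": the finger opening in m, from 0 to 0.0854; "travel": the shift along the world's x, y, z in m, a list of three; "yaw": the turn about the world's z in rad. A call has exactly 5 rows; each row shifts and turns the commanded pose from where the row before left it; what a row does not reach is not made up. A row lasts 1/8 s, in which the tool goes at most 62.5 mm and 10.7 degrees, less where a joint would pass 70% of its speed; a pose out of reach is approached as far as the arm can. A call is refused whole if a number of a shift passes 0.0625 or a number of a turn 0.188, either way. A call with a gripper value outside its range is refused whole. The fingers move at their own pace and stop on an object; "grip_force" is the grip in N (left out, the last holds). Time passes only in rows, so rows that do not move let the fingers close, or fill a call up. It gives the time, the measured TCP pose, the force, the opening and the grip force at its end, in the units of the state.
- env.observe(): the state, without advancing time (a new reading comes with each control period).
- env.get_image(name): name is "side" or "top"; returns the picture (420x560x3 uint8, red, green, blue); there is no depth.
- env.calibration(name): a dict with "fx", "fy", "cx", "cy" (pixels), "k1" (the pictures are not rectified: a ray, as slopes to the right and down, at radius r is drawn at 1 + k1 r^2 times it, then the intrinsics apply), "position" and "rotation" of the camera in the world. Camera axes: x right, y down, z forward; pixel columns grow to the right and rows downward; lengths in m; the calibration is good to about 2 mm. A picture is of the moment at which its call begins. calibration takes no time and is no camera call.
- env.close_job(): hands the job in; it is judged then, once.
The state is a dict: "time_s": time; "q": joint angles; "qvel": joint speeds; "joint_efforts": joint torques, N m; "position": TCP position; "tool_rot": TCP orientation; "ft_force": force on the tool from outside, world axes, zero at the start; "wrist_torque": the same for the moment, N m; "grip_width": finger opening in m; "gripper_force": force on a finger pad.
Only numpy, scipy, OpenCV 4.12 (cv2) and the standard library are available. Lean on these libraries where they do the work, as an engineer would, in place of code of your own. Each camera call takes 0.05 s, during which the arm holds its last target. There are 200 camera calls.

TASK

Restock the countertop chiller with the cream cartons standing on the counter: first switch it off with its toggle while the lid is still on, then lift the lid off and stand every carton upright on the floor of the well. Put the lid back on so that it sits flat and fully home on the rim, and only then switch the chiller on again. Leave the glasses and the juice bottle alone.

Things in the scene. Friction and masses are not known exactly. Their poses are not given: they have to be found in the camera images.
- chiller: grey countertop chiller, fixed. Origin on the counter under the centre of its open well. Along its x it is 260 mm long; the well part spans y -115 to +115 mm, and the closed blower compartment with the toggle joins it at y -115 to -195 mm. Rim of the well and deck of the compartment are level, 163 mm above the counter. The well's inside measures 220 mm (x) by 190 mm (y), 118 mm deep, its floor is 45 mm above the counter, its walls are 20 mm thick
- rim (a point): point at the centre of the chiller's well mouth, level with the rim (163 mm above the counter); axes as the chiller's
- switch (a joint): toggle of the chiller, rad: the bat leans 0.38 to the chiller's +x side when ON (positive) and 0.38 to its -x side when OFF (negative). An over-centre spring snaps it to the nearer side; it needs about 4 to 6 N at the tip to leave a side. Starts ON
- switch_pivot (a point): the toggle's pivot, 5 mm above the deck, at the middle of the compartment (155 mm from the well's centre toward the chiller's -y)
- switch_tip (a point): tip of the toggle's steel bat, 39 mm from its pivot; the bat is 9 to 15 mm thick
- lid_handle (a point): centre of the handle bar of the steel lift-off lid. The bar is black, 120 mm long along the lid's x, 14 x 14 mm in section, on two posts 52 mm either side of its centre, with 32 mm clear below it. Lid 0.6 kg, starts on the chiller. With the lid home this point is 45 mm above the rim; with the lid lying on the counter it is 53 mm up
- lid_base (a point): centre of the underside of the same lid's flange, 45 mm below the handle's centre; axes as the lid's. The flange is 250 mm (x) by 220 mm (y), 6 mm thick; a round rubber skirt, 208 x 178 mm, reaches 8 mm below it and drops into the well mouth with 6 mm play each side. Level with the rim when the lid is home
- carton1_mid (a point): gable-top cream carton, white paper with a blue band at its foot; square base 57 x 57 mm, square body 78 mm high, sloping roof and an upright ridge (4 mm thick, 56 mm long) on top to 102 mm; 0.19 to 0.35 kg. The point is on its centre line half-way up, 51 mm above its base. z is up when it stands, x and y point at its flat sides. Stands on the counter at the start; may be absent (None)
- carton2_mid (a point): gable-top cream carton, white paper with a blue band at its foot; square base 57 x 57 mm, square body 78 mm high, sloping roof and an upright ridge (4 mm thick, 56 mm long) on top to 102 mm; 0.19 to 0.35 kg. The point is on its centre line half-way up, 51 mm above its base. z is up when it stands, x and y point at its flat sides. Stands on the counter at the start; may be absent (None)
- carton3_mid (a point): gable-top cream carton, white paper with a blue band at its foot; square base 57 x 57 mm, square body 78 mm high, sloping roof and an upright ridge (4 mm thick, 56 mm long) on top to 102 mm; 0.19 to 0.35 kg. The point is on its centre line half-way up, 51 mm above its base. z is up when it stands, x and y point at its flat sides. Stands on the counter at the start; may be absent (None)
- carton4_mid (a point): gable-top cream carton, white paper with a blue band at its foot; square base 57 x 57 mm, square body 78 mm high, sloping roof and an upright ridge (4 mm thick, 56 mm long) on top to 102 mm; 0.19 to 0.35 kg. The point is on its centre line half-way up, 51 mm above its base. z is up when it stands, x and y point at its flat sides. Stands on the counter at the start; may be absent (None)
- tumbler1: drinking glass, 120 mm high, 68 mm wide at its mouth, standing; origin at its base centre. Not part of the job
- tumbler2: a second such glass. Not part of the job
- juice_mid (a point): centre of a juice bottle, 190 mm high, 68 mm wide, standing. Not part of the job
Things that resemble listed ones, but are neither listed nor needed, are in the scene too. What is shaped like the part that bears carton3_mid but green or yellow is not meant.

How it is judged:
By the outcome, as a careful person would: the job done as asked, in the order asked, and still so for the second after the job is handed in, with the robot touching nothing.
Of carton1, carton2, carton3, carton4 only 2 to 4 are there at a start; the rules pass over those that are not, and their reading is None.
At some moment in a run one of carton1, carton2, carton3, carton4 may be knocked a few centimetres aside while the robot is not near it.
It also fails if it takes over 210 s, if anything falls off the work surface, if the arm or the gripper's body presses on something with over 40 N, if the wrist force passes 120 N, or if a joint passes its speed limit or range.

## Working session

There is one attempt and no reset: what is moved stays moved. The work goes in short steps, Python scripts to look and compute and a tool call to move; the robot and the scene stay as the last step left them, time stands still between calls to the robot, and variables do not carry over. Pictures are saved under pics/ and viewed, at most 14 in all, crops included, and the job is handed in when it is done.

Besides the shell and the picture viewer there is one more tool, called by a JSON object that holds its "op" and its "data", one argument or row to a line. jog_arm: Moves the arm, as the interface text tells. Its arguments: {"type":"object","properties":{"hand":{"type":"array"},"travel":{"type":"array"},"yaw":{"type":"array"},"grip_force":{"type":"number"}},"required":["hand","travel","yaw"]}

```bash
mkdir -p pics; cat > h.py <<'E'
import numpy as np, cv2
from rig import env
def ray(name,u,v):
    c=env.calibration(name); K=np.array([[c['fx'],0,c['cx']],[0,c['fy'],c['cy']],[0,0,1.]])
    p=cv2.undistortPoints(np.array([[[u,v]]],float),K,np.array([c['k1'],0,0,0.]))[0,0] 
    d=np.array(c['rotation'])@np.array([p[0],p[1],1]); return np.array(c['position']),d
def onz(name,u,v,z):
    o,d=ray(name,u,v); return o+d*(z-o[2])/d[2]
def proj(name,P):
    c=env.calibration(name); q=np.array(c['rotation']).T@(np.array(P)-c['position']); x,y=q[0]/q[2],q[1]/q[2]
    s=1+c['k1']*(x*x+y*y); return c['fx']*x*s+c['cx'],c['fy']*y*s+c['cy']
def tri(u1,v1,u2,v2):
    o1,d1=ray('top',u1,v1);o2,d2=ray('side',u2,v2)
    t=np.linalg.lstsq(np.array([d1,-d2]).T,o2-o1,rcond=None)[0]; a,b=o1+t[0]*d1,o2+t[1]*d2
    return (a+b)/2,np.linalg.norm(a-b)
def snap(name,fn):
    im=env.get_image(name); cv2.imwrite('pics/'+fn+'.png',im[:,:,::-1]); return im
E
python3 - <<'E'
from h import *
for n in('top','side'):
    snap(n,n+'0'); c=env.calibration(n); print({k:np.round(v,3).tolist() for k,v in c.items()})
print(env.finger_overhang, env.observe())
E
```

```text
{'fx': 379.898, 'fy': 379.898, 'cx': 272.761, 'cy': 209.663, 'k1': -0.101, 'position': [0.311, 0.07, 1.317], 'rotation': [[0.009, -0.996, 0.091], [-1.0, -0.011, -0.024], [0.024, -0.091, -0.996]]}
{'fx': 387.779, 'fy': 387.779, 'cx': 280.975, 'cy': 204.113, 'k1': 0.024, 'position': [-0.202, 0.64, 0.696], 'rotation': [[-0.679, -0.398, 0.617], [-0.734, 0.376, -0.565], [-0.007, -0.837, -0.547]]}
0.017 {'time_s': 0.1, 'q': array([-7.83409524e+01,  2.18358110e+01,  7.43779639e+01,  1.37310938e-03,
        8.38613994e+01, -1.23367728e+01]), 'qvel': array([ 0.01669227, -0.0407435 , -0.0211343 ,  0.05748839, -0.08540737,
       -0.09223618]), 'joint_efforts': array([ 5.35443090e-03, -4.49220836e+01, -2.31656277e+01, -7.03514252e-05,
        3.65362401e-03, -1.66510358e-06]), 'position': array([ 0.22361195, -0.50222119,  0.24780029]), 'tool_rot': array([[ 9.13576211e-01,  4.06667492e-01, -2.41810015e-04],
       [ 4.06667450e-01, -9.13575351e-01,  1.28978260e-03],
       [ 3.03600987e-04, -1.27665097e-03, -9.99999139e-01]]), 'ft_force': array([ 0.78151621, -0.79201423, -0.1612799 ]), 'wrist_torque': array([-0.0104341 , -0.00293624,  0.01133071]), 'gripper_force': 0.0, 'grip_width': 0.08559625991324717}
```

View pics/top0.png

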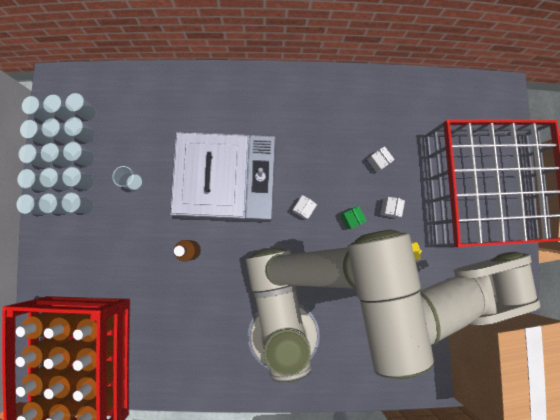

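View pics/side0.png

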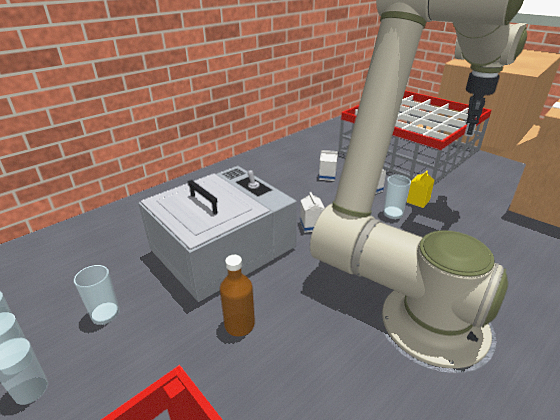

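Top view: chiller with its lid at (208,175) and handle (208,172), toggle (261,175) on the right. White cartons are at (304,207), (381,158) and (393,207). The green (354,217) and yellow (416,250) ones are decoys. There may be more hidden under the arm. Next I'll enlarge these.

```bash
python3 - <<'E'
from h import *
im=cv2.imread('pics/top0.png')
a=cv2.resize(im[125:225,165:285],None,fx=3.3,fy=3.3,interpolation=cv2.INTER_CUBIC)
b=cv2.resize(im[140:265,285:435],None,fx=2.64,fy=2.64,interpolation=cv2.INTER_CUBIC)
cv2.imwrite('pics/c0.png',np.hstack([a,b[:330]]))
hsv=cv2.cvtColor(im,cv2.COLOR_BGR2HSV)
# cartons: white
m=((hsv[...,2]>150)&(hsv[...,1]<40)).astype(np.uint8)
n,l,s,c=cv2.connectedComponentsWithStats(m)
for i in range(1,n):
    if 100<s[i,4]<900 and 285<c[i][0]<440 and 130<c[i][1]<270:
        pts=np.argwhere(l==i)[:,::-1].astype(np.float32); r=cv2.minAreaRect(pts)
        w=np.array([onz('top',*p,0.09)[:2] for p in pts]); rw=cv2.minAreaRect(w.astype(np.float32)*1000)
        print('carton',s[i],c[i].round(1),rw)
# handle dark inside lid
m=((hsv[...,2]<60)).astype(np.uint8); m[:, :190]=0;m[:,225:]=0;m[:140]=0;m[205:]=0
pts=np.argwhere(m)[:,::-1]; w=np.array([onz('top',*p,0.208)[:2] for p in pts]); print('handle',len(pts),cv2.minAreaRect(w.astype(np.float32)*1000), pts.min(0),pts.max(0))
for p in [(208,172),(177,134),(246,136),(274,137),(270,219),(172,215)]: print(p,onz('top',*p,0.163).round(3))
E
```

```text
carton [372 147  23  22 276] [382.6 157.4] ((603.6080322265625, -325.2588195800781), (57.83737564086914, 58.285789489746094), 36.402950286865234)
carton [293 195  24  24 320] [304.9 206.3] ((435.8035583496094, -63.317874908447266), (58.70491027832031, 59.08449935913086), 59.129005432128906)
carton [385 197  20  20 290] [394.7 206.2] ((440.4631652832031, -362.6651306152344), (58.50303268432617, 58.86029815673828), 77.8048095703125)
handle 41 ((523.279296875, 237.7903594970703), (9.107709884643555, 114.042724609375), 88.33003234863281) [206 153] [210 191]
(208, 172) [0.531 0.243 0.163]
(177, 134) [0.651 0.344 0.163]
(246, 136) [0.647 0.128 0.163]
(274, 137) [0.645 0.041 0.163]
(270, 219) [0.389 0.051 0.163]
(172, 215) [0.398 0.35  0.163]
```

View pics/c0.png

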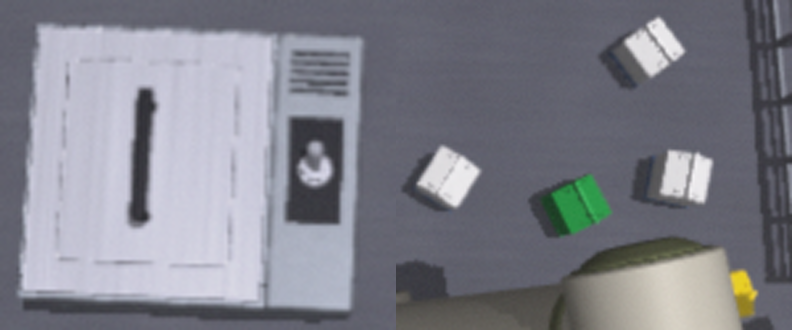

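Top crop: lid and handle in line with the chiller (yaw about -1.7°), and the toggle leans up in the picture (+x, ON). The three white cartons are at (304,207), (381,158) and (393,207). They fit "white with blue foot"; the green and yellow ones don't. I'll move toward the toggle, which also clears the view.

{"op": "jog_arm", "data": {
  "hand": [0.0,0.0,0.0,0.0,0.0],
  "travel": [
    [0.033,0.0585,0.005],
    [0.033,0.0585,0.005],
    [0.033,0.0585,0.005],
    [0.033,0.0585,0.005],
    [0.033,0.0585,0.005]
  ],
  "yaw": [-0.045,-0.045,-0.045,-0.045,-0.045]
}}

```text
time_s: 0.72
position: [0.3773, -0.2291, 0.2715]
tool_rot: [[0.982, 0.191, -0.0], [0.191, -0.982, 0.0], [-0.0, -0.0, -1.0]]
ft_force: [0.9, -0.9, 1.0]
grip_width: 0.0
gripper_force: 0.0
```

{"op": "jog_arm", "data": {
  "hand": [0.0,0.0,0.0,0.0,0.0],
  "travel": [
    [0.033,0.0585,0.0],
    [0.033,0.0585,0.0],
    [0.033,0.0585,0.0],
    [0.033,0.0585,0.0],
    [0.033,0.0585,0.0]
  ],
  "yaw": [-0.045,-0.045,-0.045,-0.045,-0.045]
}}

```text
time_s: 1.35
position: [0.5309, 0.0432, 0.2713]
tool_rot: [[0.999, -0.033, -0.0], [-0.033, -0.999, -0.0], [-0.0, 0.0, -1.0]]
ft_force: [0.8, -0.6, 0.2]
grip_width: -0.0
gripper_force: 0.0
```

```bash
python3 - <<'E'
from h import *
print('disc',onz('top',260.5,177,.165).round(4),'tip',onz('top',260.5,170.5,.204).round(4), 'tri',tri(260.5,170.5,250,173))
s=env.observe(); print(s['position'].round(4),np.degrees(np.arctan2(s['tool_rot'][1,0],s['tool_rot'][0,0])))
a=snap('top','top1')
b=snap('side','side1')
cv2.imwrite('pics/c1.png',np.hstack([cv2.resize(a[100:330,200:470],None,fx=1.5,fy=1.5),cv2.resize(b[120:350,220:480],None,fx=1.5,fy=1.5)])[:,:,::-1])
E
```

```text
disc [0.5173 0.0815 0.165 ] tip [0.5299 0.0813 0.204 ] tri (array([0.53091483, 0.08093738, 0.19689855]), np.float64(0.0012358721831942248))
[0.5309 0.0432 0.2713] -1.8674165728469925
```

View pics/c1.png

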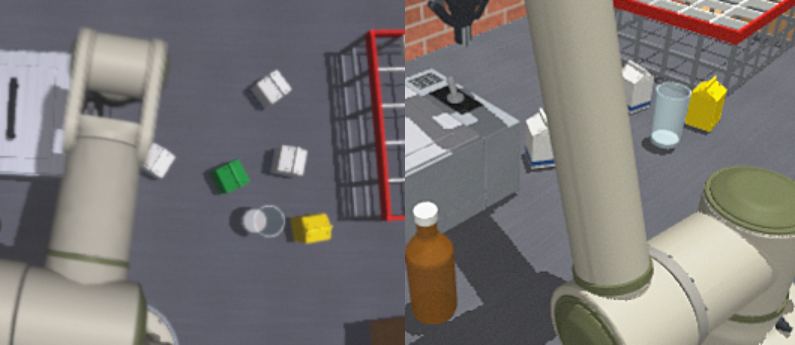

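Only three white cartons are now in view (c1: (270,88), (157,160), (290,160)), plus a glass and the decoys. Now I'll go behind the toggle, lower and push it toward -x.

{"op": "jog_arm", "data": {
  "hand": [0.0,0.0,0.0,0.0,0.0],
  "travel": [
    [0.012,0.019,0.0],
    [0.013,0.02,0.0],
    [0.0,0.0,-0.03],
    [0.0,0.0,-0.035],
    [0.0,0.0,0.0]
  ],
  "yaw": [0,0,0,0,0]
}}

```text
time_s: 2.08
position: [0.5541, 0.0797, 0.2044]
tool_rot: [[0.999, -0.032, -0.006], [-0.032, -1.0, 0.0], [-0.006, -0.0, -1.0]]
ft_force: [0.3, 0.0, 0.3]
grip_width: -0.0002
gripper_force: 0.0
```

{"op": "jog_arm", "data": {
  "hand": [0.0,0.0,0.0,0.0,0.0],
  "travel": [
    [-0.008,0.0,0.0],
    [-0.006,0.0,0.0],
    [-0.006,0.0,0.0],
    [-0.006,0.0,0.0],
    [-0.003,0.0,0.0]
  ],
  "yaw": [0,0,0,0,0]
}}

```text
time_s: 2.7
position: [0.5264, 0.0801, 0.2069]
tool_rot: [[1.0, -0.031, 0.002], [-0.031, -1.0, -0.0], [0.002, 0.0, -1.0]]
ft_force: [7.6, 0.1, -1.9]
grip_width: -0.0002
gripper_force: 3.2
```

{"op": "jog_arm", "data": {
  "hand": [0.0,0.0,0.0,0.0,0.0],
  "travel": [
    [0,0,0],
    [0.02,0.0,0.0],
    [0.0,0.0,0.06],
    [0,-0.03,0.06],
    [0.0,-0.06,0.0]
  ],
  "yaw": [0,0,0,0,0]
}}

```text
time_s: 3.32
position: [0.5469, -0.0075, 0.3267]
tool_rot: [[1.0, -0.027, 0.007], [-0.027, -1.0, -0.001], [0.008, 0.001, -1.0]]
ft_force: [1.0, 0.3, -0.7]
grip_width: -0.0001
gripper_force: 0.0
```

```bash
python3 - <<'E'
from h import *
b=snap('side','side2');a=snap('top','top2')
cv2.imwrite('pics/c2.png',np.hstack([cv2.resize(b[150:220,210:300],None,fx=4,fy=4),cv2.resize(a[135:205,225:315],None,fx=4,fy=4)])[:,:,::-1])
E
```

```text
(no output)
```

View pics/c2.png

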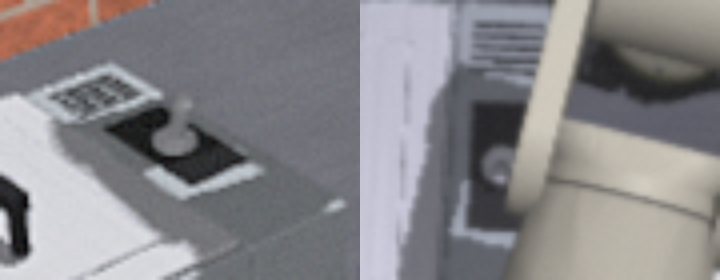

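```bash
python3 - <<'E'
from h import *
p=np.array([.518,.082,.168])
for n,d in(('base',[0,0,-.003]),('on',[.0145,0,.036]),('off',[-.0145,0,.036])):
    s=np.array(proj('side',p+d));t=np.array(proj('top',p+d)); print(n,(s-[210,150])*4,(t-[225,135])*4+[360,0], s,t)
E
```

```text
base [172.30829518 140.57955006] [501.31642237 167.12501354] [253.0770738  185.14488752] [260.32910559 176.78125338]
on [155.79953893  82.2492818 ] [501.13336768 138.60485217] [248.94988473 170.56232045] [260.28334192 169.65121304]
off [183.52469527  97.44904982] [500.65356686 177.1105226 ] [255.88117382 174.36226245] [260.16339171 179.27763065]
```

The side crop shows the bat tip at (183,103), which matches the predicted OFF position. Now for the lid handle.

{"op": "jog_arm", "data": {
  "hand": [0.06,0.06,0.06,0.06,0.06],
  "travel": [
    [-0.005,0.05,0.0],
    [-0.005,0.05,0.0],
    [-0.005,0.05,0.0],
    [-0.005,0.05,0.0],
    [-0.005,0.045,0]
  ],
  "yaw": [0,0,0,0,0]
}}

```text
time_s: 4.05
position: [0.5203, 0.2393, 0.322]
tool_rot: [[1.0, -0.03, -0.002], [-0.03, -1.0, -0.0], [-0.002, 0.0, -1.0]]
ft_force: [0.9, 0.2, 0.6]
grip_width: 0.0597
gripper_force: 0.0
```

{"op": "jog_arm", "data": {
  "hand": [0.06,0.06,0.06,0.06,0.06],
  "travel": [
    [0,0,-0.04],
    [0,0,-0.04],
    [0,0,-0.03],
    [0,0,-0.01],
    [0,0,0]
  ],
  "yaw": [0,0,0,0,0]
}}

```text
time_s: 4.68
position: [0.5212, 0.2374, 0.2025]
tool_rot: [[1.0, -0.031, -0.001], [-0.031, -1.0, -0.0], [-0.001, 0.0, -1.0]]
ft_force: [-0.3, -0.8, 0.1]
grip_width: 0.06
gripper_force: 0.0
```

{"op": "jog_arm", "data": {
  "hand": [0.0,0.0,0.0,0.0,0.0],
  "travel": [
    [0,0,0],
    [0,0,0],
    [0,0,0],
    [0,0,0],
    [0,0,0]
  ],
  "yaw": [0,0,0,0,0],
  "grip_force": 50
}}

```text
time_s: 5.3
position: [0.5216, 0.2374, 0.2033]
tool_rot: [[1.0, -0.031, 0.002], [-0.031, -1.0, 0.001], [0.002, -0.001, -1.0]]
ft_force: [0.2, 0.5, 5.3]
grip_width: 0.0132
gripper_force: 50.2
```

{"op": "jog_arm", "data": {
  "hand": [0.0,0.0,0.0,0.0,0.0],
  "travel": [
    [0,0,0.01],
    [0,0,0.02],
    [0,0,0.03],
    [0,0,0.03],
    [0,0,0.02]
  ],
  "yaw": [0,0,0,0,0],
  "grip_force": 80
}}

```text
time_s: 5.92
position: [0.521, 0.2371, 0.3133]
tool_rot: [[1.0, -0.031, -0.001], [-0.031, -1.0, -0.0], [-0.001, 0.0, -1.0]]
ft_force: [-0.2, -0.7, -6.4]
grip_width: 0.0124
gripper_force: 78.3
```

{"op": "jog_arm", "data": {
  "hand": [0.0,0.0,0.0,0.0,0.0],
  "travel": [
    [0.006,-0.02,0.0],
    [0.012,-0.036,0],
    [0.012,-0.04,0],
    [0.012,-0.04,0],
    [0.012,-0.04,0]
  ],
  "yaw": [0,0,0,0,0]
}}

```text
time_s: 6.55
position: [0.5751, 0.0589, 0.311]
tool_rot: [[0.999, -0.032, -0.003], [-0.032, -0.999, 0.0], [-0.003, 0.0, -1.0]]
ft_force: [0.3, 0.1, -5.3]
grip_width: 0.0126
gripper_force: 78.3
```

{"op": "jog_arm", "data": {
  "hand": [0.0,0.0,0.0,0.0,0.0],
  "travel": [
    [0.012,-0.04,0.0],
    [0.012,-0.04,0],
    [0.012,-0.04,0],
    [0.012,-0.04,0],
    [0.006,-0.025,0]
  ],
  "yaw": [0,0,0,0,0]
}}

```text
time_s: 7.18
position: [0.6291, -0.1265, 0.3106]
tool_rot: [[0.999, -0.033, -0.003], [-0.033, -0.999, 0.001], [-0.003, -0.001, -1.0]]
ft_force: [-0.7, 0.7, -5.7]
grip_width: 0.0128
gripper_force: 78.4
```

```bash
cat >> h.py <<'E'
def cartons(fn='t',box=(40,40,470,300)):
    im=snap('top',fn); hsv=cv2.cvtColor(im,cv2.COLOR_RGB2HSV)
    m=((hsv[...,2]>150)&(hsv[...,1]<40)).astype(np.uint8)
    n,l,s,c=cv2.connectedComponentsWithStats(m)
    for i in range(1,n):
        if 100<s[i,4]<500 and 285<c[i][0]<440 and 60<c[i][1]<270:
            pts=np.argwhere(l==i)[:,::-1]
            w=np.array([onz('top',*p,0.09)[:2] for p in pts]); r=cv2.minAreaRect(w.astype(np.float32)*1000)
            print('carton',s[i,4],c[i].round(1),np.round(r[0],1),np.round(r[1],1),round(r[2],1))
E
python3 -c "
from h import *
cartons('t3')"
```

```text
carton 175 [301.5 149.6] [624.  -51.2] [46.1 44.8] 68.6
carton 277 [394.7 206.2] [ 440.4 -362.5] [58.1 58.9] 78.1
carton 177 [369.5 246.8] [ 305.1 -275.5] [43.3 45.8] 89.5
```

```bash
python3 -c "
from h import *
a=snap('top','t4');b=snap('side','s4');cv2.imwrite('pics/c4.png',np.hstack([a[60:280,230:450],b[90:310,200:480]])[:,:,::-1])"
```

```text
(no output)
```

View pics/c4.png

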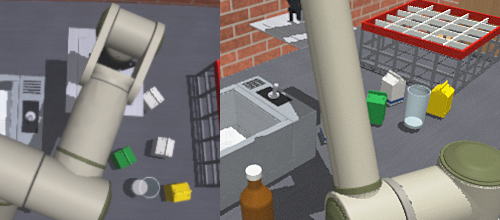

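Lid held over the free spot. Carton 2 is still at px (383,157) and carton 3 at (394,206). Lowering the lid now.

{"op": "jog_arm", "data": {
  "hand": [0.0,0.0,0.0,0.0,0.0],
  "travel": [
    [0,0,-0.04],
    [0,0,-0.05],
    [0,0,-0.05],
    [0,0,-0.045],
    [0,0,-0.03]
  ],
  "yaw": [0,0,0,0,0]
}}

```text
time_s: 7.95
position: [0.6283, -0.1223, 0.0952]
tool_rot: [[1.0, -0.03, -0.003], [-0.03, -1.0, 0.001], [-0.003, -0.001, -1.0]]
ft_force: [0.7, -0.3, -4.7]
grip_width: 0.0126
gripper_force: 78.4
```

{"op": "jog_arm", "data": {
  "hand": [0.0,0.0,0.0,0.0,0.0],
  "travel": [
    [0,0,-0.02],
    [0,0,-0.012],
    [0,0,-0.008],
    [0,0,-0.005],
    [0,0,0]
  ],
  "yaw": [0,0,0,0,0]
}}

```text
time_s: 8.57
position: [0.6294, -0.1237, 0.0526]
tool_rot: [[1.0, -0.031, 0.0], [-0.031, -1.0, 0.0], [0.0, -0.0, -1.0]]
ft_force: [-0.3, 0.5, -5.8]
grip_width: 0.0124
gripper_force: 78.4
```

{"op": "jog_arm", "data": {
  "hand": [0.0,0.0,0.0,0.0,0.0],
  "travel": [
    [0,0,-0.002],
    [0,0,-0.001],
    [0,0,-0.001],
    [0,0,0],
    [0,0,0]
  ],
  "yaw": [0,0,0,0,0]
}}

```text
time_s: 9.2
position: [0.6294, -0.1239, 0.0485]
tool_rot: [[1.0, -0.031, 0.0], [-0.031, -1.0, -0.0], [0.0, 0.0, -1.0]]
ft_force: [-0.0, -0.3, -6.1]
grip_width: 0.0127
gripper_force: 78.7
```

{"op": "jog_arm", "data": {
  "hand": [0.05,0.05,0.05,0.05,0.05],
  "travel": [
    [0,0,0],
    [0,0,0],
    [0,0,0],
    [0,0,0],
    [0,0,0]
  ],
  "yaw": [0,0,0,0,0]
}}

```text
time_s: 9.82
position: [0.6293, -0.1238, 0.0484]
tool_rot: [[1.0, -0.031, 0.0], [-0.031, -1.0, -0.0], [0.0, 0.0, -1.0]]
ft_force: [0.2, 0.4, -0.1]
grip_width: 0.0496
gripper_force: 0.0
```

{"op": "jog_arm", "data": {
  "hand": [0.05,0.05,0.05,0.085,0.085],
  "travel": [
    [0,0,0.04],
    [0,0,0.05],
    [0,0,0.05],
    [0,0.06,0.03],
    [0,0.06,0]
  ],
  "yaw": [0,0,0,0.188,0.188]
}}

```text
time_s: 10.45
position: [0.63, -0.0073, 0.2191]
tool_rot: [[0.94, 0.341, 0.005], [0.341, -0.94, -0.001], [0.005, 0.003, -1.0]]
ft_force: [0.7, 0.1, -0.1]
grip_width: 0.0832
gripper_force: 0.0
```

{"op": "jog_arm", "data": {
  "hand": [0.085,0.085,0.085,0.085,0.085],
  "travel": [
    [0,0.06,0],
    [0,0.06,0],
    [0,0.06,0],
    [0,0,0],
    [0,0,0]
  ],
  "yaw": [0.188,0.188,0.188,0,0]
}}

```text
time_s: 11.08
position: [0.6293, 0.1719, 0.2162]
tool_rot: [[0.617, 0.787, -0.0], [0.787, -0.617, -0.0], [-0.0, 0.0, -1.0]]
ft_force: [-0.0, -0.9, 0.3]
grip_width: 0.085
gripper_force: 0.0
```

```bash
python3 -c "
from h import *
cartons('t5')
im=cv2.imread('pics/t5.png');cv2.imwrite('pics/c5.png',cv2.resize(im[60:280,160:450],None,fx=2,fy=2))"
```

```text
carton 273 [382.5 157.4] [ 603.6 -325.3] [57.8 58.3] 36.4
carton 317 [304.9 206.3] [436.1 -63.2] [58.7 58.8] 58.1
carton 281 [394.7 206.2] [ 440.5 -362.7] [58.5 58.9] 77.8
carton 176 [369.6 246.8] [ 305.1 -275.5] [45.6 43.4] 0.1
```

View pics/c5.png

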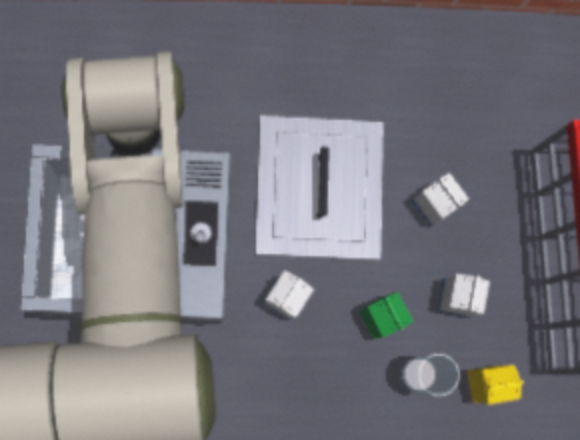

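The lid lies flat on the counter at c5 (320,187). The cartons haven't moved: (289,293), (442,197) and (466,293) in c5. I'll fetch carton 1 (px 304,206).

{"op": "jog_arm", "data": {
  "hand": [0.08,0.08,0.08,0.08,0.08],
  "travel": [
    [0,0,0.05],
    [-0.031,-0.037,0.04],
    [-0.04,-0.05,0],
    [-0.04,-0.05,0],
    [-0.04,-0.05,0]
  ],
  "yaw": [0,0.05,0.065,0,0]
}}

```text
time_s: 11.75
position: [0.4796, -0.0137, 0.3064]
tool_rot: [[0.525, 0.851, 0.001], [0.851, -0.525, -0.001], [-0.0, 0.001, -1.0]]
ft_force: [0.7, -0.6, 1.0]
grip_width: 0.0801
gripper_force: 0.0
```

{"op": "jog_arm", "data": {
  "hand": [0.08,0.08,0.08,0.08,0.08],
  "travel": [
    [-0.04,-0.05,0],
    [0,0,-0.06],
    [0,0,-0.06],
    [0,0,-0.05],
    [0,0,0]
  ],
  "yaw": [0,0,0,0,0]
}}

```text
time_s: 12.38
position: [0.4406, -0.0605, 0.1345]
tool_rot: [[0.525, 0.851, -0.006], [0.851, -0.525, 0.002], [-0.001, -0.006, -1.0]]
ft_force: [0.8, 0.1, 1.4]
grip_width: 0.08
gripper_force: 0.0
```

{"op": "jog_arm", "data": {
  "hand": [0.08,0.08,0.08,0.08,0.08],
  "travel": [
    [-0.002,-0.003,-0.02],
    [0,0,-0.025],
    [0,0,-0.018],
    [0,0,-0.003],
    [0,0,0]
  ],
  "yaw": [0,0,0,0,0]
}}

```text
time_s: 13.0
position: [0.441, -0.0636, 0.0717]
tool_rot: [[0.523, 0.852, 0.002], [0.852, -0.523, -0.001], [0.0, 0.002, -1.0]]
ft_force: [-0.0, 0.4, 0.5]
grip_width: 0.0798
gripper_force: 0.0
```

{"op": "jog_arm", "data": {
  "hand": [0.04,0.04,0.04,0.04,0.04],
  "travel": [
    [0,0,0],
    [0,0,0],
    [0,0,0],
    [0,0,0],
    [0,0,0]
  ],
  "yaw": [0,0,0,0,0],
  "grip_force": 40
}}

```text
time_s: 13.62
position: [0.4402, -0.0629, 0.0712]
tool_rot: [[0.522, 0.853, 0.001], [0.853, -0.522, -0.0], [0.0, 0.001, -1.0]]
ft_force: [-2.7, 1.2, 7.6]
grip_width: 0.0568
gripper_force: 41.7
```

{"op": "jog_arm", "data": {
  "hand": [0.04,0.04,0.04,0.04,0.04],
  "travel": [
    [0,0,0.02],
    [0,0,0.04],
    [0,0,0.06],
    [0,0,0.06],
    [0,0,0.06]
  ],
  "yaw": [0,0,0,0,0]
}}

```text
time_s: 14.25
position: [0.4395, -0.0627, 0.3126]
tool_rot: [[0.522, 0.853, 0.0], [0.853, -0.522, -0.0], [0.0, 0.0, -1.0]]
ft_force: [1.1, -1.3, -3.6]
grip_width: 0.0565
gripper_force: 44.6
```

{"op": "jog_arm", "data": {
  "hand": [0.04,0.04,0.04,0.04,0.04],
  "travel": [
    [0.01,0.025,0],
    [0.018,0.045,0],
    [0.018,0.045,0],
    [0.018,0.045,0],
    [0.018,0.045,0]
  ],
  "yaw": [0.06,0.1,0.1,0.1,0.1]
}}

```text
time_s: 14.88
position: [0.5223, 0.1436, 0.3103]
tool_rot: [[0.086, 0.996, -0.0], [0.996, -0.086, -0.0], [-0.0, -0.0, -1.0]]
ft_force: [0.2, -0.9, -1.5]
grip_width: 0.0564
gripper_force: 44.6
```

{"op": "jog_arm", "data": {
  "hand": [0.04,0.04,0.04,0.04,0.04],
  "travel": [
    [0.018,0.045,0],
    [0.018,0.045,0],
    [0.0175,0.0487,0],
    [0,0,0],
    [0,0,0]
  ],
  "yaw": [0.06,0,0,0,0]
}}

```text
time_s: 15.5
position: [0.5754, 0.2804, 0.31]
tool_rot: [[0.029, 1.0, -0.001], [1.0, -0.029, -0.001], [-0.001, -0.001, -1.0]]
ft_force: [0.7, -1.1, -3.2]
grip_width: 0.0563
gripper_force: 44.6
```

Over the slot: lower, checking the force before the last part.

{"op": "jog_arm", "data": {
  "hand": [0.04,0.04,0.04,0.04,0.04],
  "travel": [
    [0,0,-0.04],
    [0,0,-0.05],
    [0,0,-0.045],
    [0,0,-0.03],
    [0,0,-0.015]
  ],
  "yaw": [0,0,0,0,0]
}}

```text
time_s: 16.12
position: [0.5753, 0.2794, 0.1293]
tool_rot: [[0.031, 1.0, -0.002], [1.0, -0.031, -0.001], [-0.001, -0.002, -1.0]]
ft_force: [-0.1, 0.9, -2.5]
grip_width: 0.0567
gripper_force: 44.5
```

{"op": "jog_arm", "data": {
  "hand": [0.04,0.04,0.04,0.04,0.04],
  "travel": [
    [0,0,-0.005],
    [0,0,-0.004],
    [0,0,-0.002],
    [0,0,0],
    [0,0,0]
  ],
  "yaw": [0,0,0,0,0]
}}

```text
time_s: 16.75
position: [0.5751, 0.281, 0.1202]
tool_rot: [[0.029, 1.0, -0.0], [1.0, -0.029, 0.0], [0.0, -0.0, -1.0]]
ft_force: [-5.6, 0.8, -2.4]
grip_width: 0.0562
gripper_force: 45.1
```

{"op": "jog_arm", "data": {
  "hand": [0.04,0.04,0.04,0.04,0.04],
  "travel": [
    [-0.005,0,0],
    [0,0,0],
    [0,0,-0.002],
    [0,0,-0.002],
    [0,0,0]
  ],
  "yaw": [0,0,0,0,0]
}}

```text
time_s: 17.38
position: [0.571, 0.2808, 0.1163]
tool_rot: [[0.029, 1.0, 0.001], [1.0, -0.029, 0.0], [0.0, 0.001, -1.0]]
ft_force: [-3.4, -0.3, 5.2]
grip_width: 0.0562
gripper_force: 45.4
```

```bash
python3 -c "
from h import *
o=env.observe();print(o['ft_force'],o['position'])
b=snap('side','s6');a=snap('top','t6');cv2.imwrite('pics/c6.png',np.hstack([cv2.resize(a[110:240,150:290],None,fx=3,fy=3),cv2.resize(b[130:260,120:245],None,fx=3,fy=3)])[:,:,::-1])"
```

```text
[-3.36926561 -0.33056802  5.16696094] [0.57096254 0.28080858 0.1162926 ]
```

View pics/c6.png

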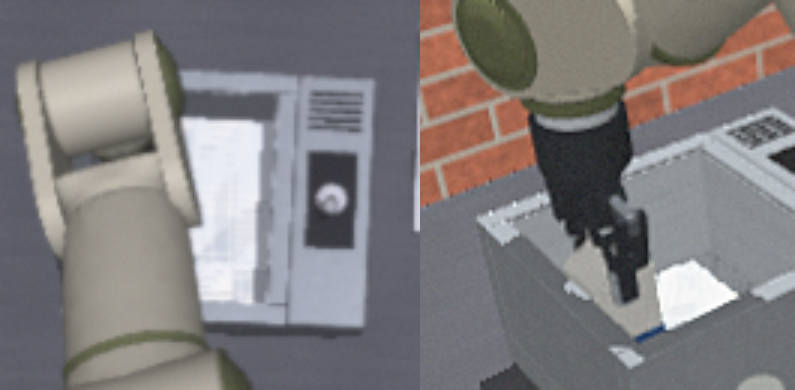

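The carton stands on the well floor (up-force 5 N), held near the +x wall. I'll ease it 4 mm inward, release and rise.

{"op": "jog_arm", "data": {
  "hand": [0.04,0.04,0.067,0.067,0.067],
  "travel": [
    [-0.004,0,0.001],
    [0,0,0],
    [0,0,0],
    [0,0,0],
    [0,0,0]
  ],
  "yaw": [0,0,0,0,0]
}}

```text
time_s: 18.1
position: [0.5668, 0.2807, 0.1162]
tool_rot: [[0.03, 1.0, -0.0], [1.0, -0.03, -0.0], [-0.0, -0.0, -1.0]]
ft_force: [-0.1, -0.1, -0.1]
grip_width: 0.0667
gripper_force: 0.0
```

{"op": "jog_arm", "data": {
  "hand": [0.067,0.067,0.067,0.067,0.08],
  "travel": [
    [0,0,0.02],
    [0,0,0.05],
    [0,0,0.06],
    [0,0,0.06],
    [0.0,-0.06,0]
  ],
  "yaw": [0,0,0,0,0]
}}

```text
time_s: 18.73
position: [0.5677, 0.2227, 0.3114]
tool_rot: [[0.025, 1.0, 0.011], [1.0, -0.025, 0.003], [0.003, 0.011, -1.0]]
ft_force: [1.3, -0.6, -0.7]
grip_width: 0.08
gripper_force: 0.0
```

{"op": "jog_arm", "data": {
  "hand": [0.08,0.08,0.08,0.08,0.08],
  "travel": [
    [0,-0.06,0],
    [0,-0.06,0],
    [0,-0.06,0],
    [0,-0.06,0],
    [0.0,-0.03,0]
  ],
  "yaw": [0.188,0.188,0.188,0.1,0]
}}

```text
time_s: 19.35
position: [0.567, -0.0417, 0.3062]
tool_rot: [[-0.564, 0.826, -0.0], [0.826, 0.564, -0.0], [-0.0, -0.0, -1.0]]
ft_force: [0.1, 1.2, -0.3]
grip_width: 0.0803
gripper_force: 0.0
```

```bash
python3 -c "
from h import *
cartons('t7')
b=snap('side','s7');a=cv2.imread('pics/t7.png')[:,:,::-1];cv2.imwrite('pics/c7.png',np.hstack([cv2.resize(a[110:240,150:290],None,fx=3,fy=3),cv2.resize(b[130:260,120:245],None,fx=3,fy=3)])[:,:,::-1])"
```

```text
carton 272 [382.5 157.4] [ 603.6 -325.3] [57.8 58.3] 36.4
carton 279 [394.7 206.2] [ 440.5 -362.7] [58.4 58.9] 77.8
carton 176 [369.5 246.8] [ 305.1 -275.5] [43.3 45.7] 89.5
```

View pics/c7.png

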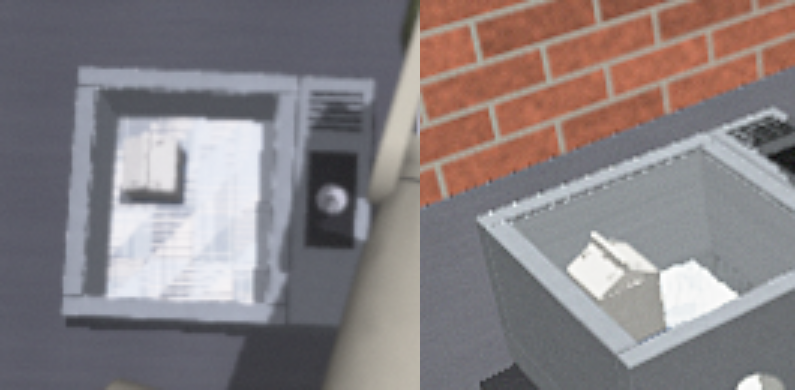

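Carton 1 stands upright at c7 (152,165). Next is carton 2.

{"op": "jog_arm", "data": {
  "hand": [0.08,0.08,0.08,0.08,0.08],
  "travel": [
    [0.008,-0.058,0],
    [0.008,-0.058,0],
    [0.008,-0.058,0],
    [0.008,-0.058,-0.02],
    [0.008,-0.056,-0.04]
  ],
  "yaw": [0.037,0,0,0,0]
}}

```text
time_s: 20.08
position: [0.6073, -0.3228, 0.2507]
tool_rot: [[-0.595, 0.804, 0.003], [0.804, 0.595, -0.002], [-0.003, 0.001, -1.0]]
ft_force: [0.7, 1.5, 0.5]
grip_width: 0.0795
gripper_force: 0.0
```

{"op": "jog_arm", "data": {
  "hand": [0.08,0.08,0.08,0.08,0.08],
  "travel": [
    [0,0,-0.05],
    [0,0,-0.05],
    [0,0,-0.02],
    [0,0,0],
    [0,0,0]
  ],
  "yaw": [0,0,0,0,0]
}}

```text
time_s: 20.7
position: [0.6073, -0.3212, 0.1317]
tool_rot: [[-0.595, 0.803, 0.002], [0.803, 0.595, -0.001], [-0.002, 0.001, -1.0]]
ft_force: [0.1, -0.3, -0.2]
grip_width: 0.0799
gripper_force: 0.0
```

{"op": "jog_arm", "data": {
  "hand": [0.08,0.08,0.08,0.08,0.08],
  "travel": [
    [0,-0.0085,0],
    [0,0,-0.025],
    [0,0,-0.025],
    [0,0,-0.011],
    [0,0,0]
  ],
  "yaw": [0,0,0,0,0]
}}

```text
time_s: 21.32
position: [0.6065, -0.3302, 0.0693]
tool_rot: [[-0.595, 0.804, -0.0], [0.804, 0.595, 0.0], [0.0, -0.0, -1.0]]
ft_force: [-0.1, 0.4, 0.0]
grip_width: 0.0798
gripper_force: 0.0
```

{"op": "jog_arm", "data": {
  "hand": [0.04,0.04,0.04,0.04,0.04],
  "travel": [
    [0,0,0],
    [0,0,0],
    [0,0,0],
    [0,0,0],
    [0,0,0]
  ],
  "yaw": [0,0,0,0,0],
  "grip_force": 40
}}

```text
time_s: 21.95
position: [0.6071, -0.3303, 0.0707]
tool_rot: [[-0.595, 0.804, 0.002], [0.804, 0.595, -0.002], [-0.003, 0.001, -1.0]]
ft_force: [1.3, 0.6, 6.2]
grip_width: 0.0563
gripper_force: 43.7
```

{"op": "jog_arm", "data": {
  "hand": [0.04,0.04,0.04,0.04,0.04],
  "travel": [
    [0,0,0.02],
    [0,0,0.04],
    [0,0,0.06],
    [0,0,0.06],
    [0,0,0.06]
  ],
  "yaw": [0,0,0,0,0]
}}

```text
time_s: 22.58
position: [0.606, -0.3296, 0.3109]
tool_rot: [[-0.595, 0.804, -0.001], [0.804, 0.595, 0.001], [0.001, -0.0, -1.0]]
ft_force: [1.0, -0.6, -1.9]
grip_width: 0.0564
gripper_force: 43.7
```

{"op": "jog_arm", "data": {
  "hand": [0.04,0.04,0.04,0.04,0.04],
  "travel": [
    [-0.005,0.025,0],
    [-0.01,0.048,0],
    [-0.01,0.048,0],
    [-0.01,0.048,0],
    [-0.01,0.048,0]
  ],
  "yaw": [-0.067,-0.067,-0.067,-0.067,-0.067]
}}

```text
time_s: 23.2
position: [0.5607, -0.1113, 0.3089]
tool_rot: [[-0.295, 0.955, -0.001], [0.955, 0.295, 0.0], [0.001, -0.001, -1.0]]
ft_force: [0.5, -0.3, -1.6]
grip_width: 0.0567
gripper_force: 43.7
```

{"op": "jog_arm", "data": {
  "hand": [0.04,0.04,0.04,0.04,0.04],
  "travel": [
    [-0.01,0.048,0],
    [-0.01,0.048,0],
    [-0.01,0.048,0],
    [-0.01,0.048,0],
    [-0.01,0.048,0]
  ],
  "yaw": [-0.067,-0.067,-0.067,-0.067,-0.067]
}}

```text
time_s: 23.82
position: [0.5106, 0.1285, 0.309]
tool_rot: [[0.035, 0.999, -0.001], [0.999, -0.035, -0.0], [-0.0, -0.001, -1.0]]
ft_force: [1.5, -0.1, -2.7]
grip_width: 0.0562
gripper_force: 43.7
```

{"op": "jog_arm", "data": {
  "hand": [0.04,0.04,0.04,0.04,0.04],
  "travel": [
    [-0.01,0.048,0],
    [-0.01,0.048,0],
    [-0.01,0.04,0],
    [-0.004,0.02,0],
    [0,0,0]
  ],
  "yaw": [0,0,0,0,0]
}}

```text
time_s: 24.45
position: [0.4768, 0.284, 0.3088]
tool_rot: [[0.031, 1.0, -0.001], [1.0, -0.031, -0.0], [-0.0, -0.001, -1.0]]
ft_force: [-0.1, -0.4, -1.6]
grip_width: 0.0561
gripper_force: 43.7
```

{"op": "jog_arm", "data": {
  "hand": [0.04,0.04,0.04,0.04,0.04],
  "travel": [
    [0,0,-0.04],
    [0,0,-0.05],
    [0,0,-0.045],
    [0,0,-0.03],
    [0,0,-0.015]
  ],
  "yaw": [0,0,0,0,0]
}}

```text
time_s: 25.08
position: [0.4773, 0.282, 0.1278]
tool_rot: [[0.034, 0.999, -0.002], [0.999, -0.034, -0.001], [-0.001, -0.002, -1.0]]
ft_force: [0.4, -0.5, -2.2]
grip_width: 0.0562
gripper_force: 43.6
```

{"op": "jog_arm", "data": {
  "hand": [0.04,0.04,0.04,0.04,0.04],
  "travel": [
    [0,0,-0.005],
    [0,0,-0.004],
    [0,0,-0.003],
    [0,0,0],
    [0,0,0]
  ],
  "yaw": [0,0,0,0,0]
}}

```text
time_s: 25.7
position: [0.478, 0.2831, 0.1176]
tool_rot: [[0.033, 0.999, 0.002], [0.999, -0.033, 0.0], [0.0, 0.002, -1.0]]
ft_force: [3.0, 0.0, -2.7]
grip_width: 0.0563
gripper_force: 44.5
```

{"op": "jog_arm", "data": {
  "hand": [0.04,0.04,0.067,0.067,0.067],
  "travel": [
    [0.002,0,-0.002],
    [0,0,0],
    [0,0,0],
    [0,0,0],
    [0,0,0]
  ],
  "yaw": [0,0,0,0,0]
}}

```text
time_s: 26.32
position: [0.4827, 0.2833, 0.1166]
tool_rot: [[0.034, 0.999, 0.008], [0.999, -0.034, 0.002], [0.002, 0.008, -1.0]]
ft_force: [11.8, 0.3, 2.5]
grip_width: 0.0671
gripper_force: 0.0
```

{"op": "jog_arm", "data": {
  "hand": [0.067,0.067,0.067,0.067,0.08],
  "travel": [
    [0,0,0.02],
    [0,0,0.05],
    [0,0,0.06],
    [0,0,0.06],
    [0.0,-0.055,0]
  ],
  "yaw": [0,0,0,0,0]
}}

```text
time_s: 26.95
position: [0.4806, 0.2296, 0.3098]
tool_rot: [[0.028, 1.0, 0.01], [1.0, -0.028, 0.003], [0.003, 0.01, -1.0]]
ft_force: [0.8, -0.8, -0.9]
grip_width: 0.0797
gripper_force: 0.0
```

{"op": "jog_arm", "data": {
  "hand": [0.08,0.08,0.08,0.08,0.08],
  "travel": [
    [0,-0.055,0],
    [0,-0.055,0],
    [0,-0.055,0],
    [0,-0.055,0],
    [0.0,-0.055,0]
  ],
  "yaw": [-0.06,-0.06,-0.06,0,0]
}}

```text
time_s: 27.58
position: [0.4792, -0.0487, 0.3053]
tool_rot: [[0.211, 0.977, 0.0], [0.977, -0.211, -0.0], [-0.0, 0.0, -1.0]]
ft_force: [1.8, 1.0, -0.5]
grip_width: 0.0801
gripper_force: 0.0
```

```bash
python3 -c "
from h import *
cartons('t8')
b=snap('side','s8');a=cv2.imread('pics/t8.png')[:,:,::-1];cv2.imwrite('pics/c8.png',np.hstack([cv2.resize(a[110:240,150:290],None,fx=3,fy=3),cv2.resize(b[130:260,120:245],None,fx=3,fy=3)])[:,:,::-1])"
```

```text
carton 282 [394.7 206.3] [ 440.5 -362.7] [58.5 58.9] 77.8
carton 177 [369.5 246.8] [ 305.1 -275.5] [43.3 45.8] 89.5
```

View pics/c8.png

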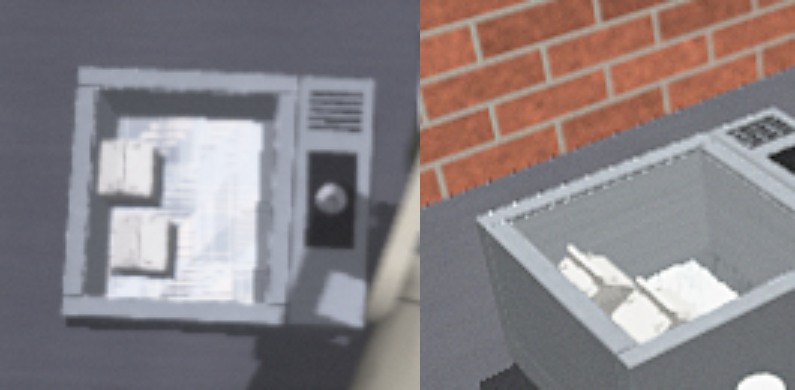

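```bash
python3 -c "
from h import *
a=cv2.imread('pics/t8.png');b=cv2.imread('pics/s8.png')
k=dict(fx=8,fy=8,interpolation=cv2.INTER_CUBIC)
cv2.imwrite('pics/c9.png',np.hstack([cv2.resize(a[150:208,176:220],None,**k),cv2.resize(b[205:263,155:205],None,**k)]))"
```

```text
(no output)
```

View pics/c9.png

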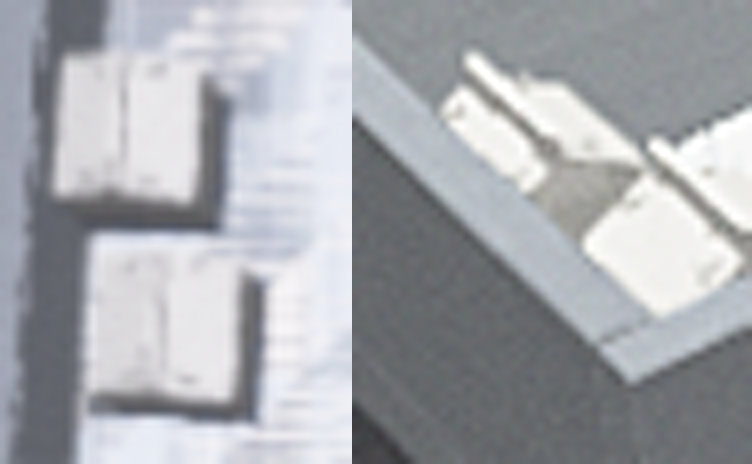

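Carton 1 has been shifted about 2 cm to the +y wall (the announced knock), but both cartons stand upright (c9 (128,125) and (165,330)). Next is carton 3.

{"op": "jog_arm", "data": {
  "hand": [0.08,0.08,0.08,0.08,0.08],
  "travel": [
    [-0.007,-0.06,0],
    [-0.008,-0.06,0],
    [-0.008,-0.06,0],
    [-0.007,-0.06,0],
    [-0.007,-0.06,-0.04]
  ],
  "yaw": [0,0,0,0,0]
}}

```text
time_s: 28.3
position: [0.4438, -0.341, 0.2723]
tool_rot: [[0.211, 0.977, 0.004], [0.977, -0.211, -0.004], [-0.003, 0.005, -1.0]]
ft_force: [0.8, -0.3, 0.2]
grip_width: 0.0803
gripper_force: 0.0
```

{"op": "jog_arm", "data": {
  "hand": [0.08,0.08,0.08,0.08,0.08],
  "travel": [
    [0,-0.018,-0.05],
    [0,0,-0.05],
    [0,0,-0.03],
    [0,0,0],
    [0,0,0]
  ],
  "yaw": [0,0,0,0,0]
}}

```text
time_s: 28.92
position: [0.4441, -0.3569, 0.1422]
tool_rot: [[0.211, 0.978, 0.002], [0.978, -0.211, -0.002], [-0.001, 0.002, -1.0]]
ft_force: [0.3, 0.8, 0.6]
grip_width: 0.0802
gripper_force: 0.0
```

{"op": "jog_arm", "data": {
  "hand": [0.08,0.08,0.08,0.08,0.08],
  "travel": [
    [-0.002,-0.009,-0.01],
    [0,0,-0.025],
    [0,0,-0.025],
    [0,0,-0.011],
    [0,0,0]
  ],
  "yaw": [0,0,0,0,0]
}}

```text
time_s: 29.55
position: [0.4414, -0.366, 0.0696]
tool_rot: [[0.211, 0.977, -0.0], [0.977, -0.211, 0.0], [0.0, -0.0, -1.0]]
ft_force: [-0.1, -0.6, -0.3]
grip_width: 0.08
gripper_force: 0.0
```

{"op": "jog_arm", "data": {
  "hand": [0.04,0.04,0.04,0.04,0.04],
  "travel": [
    [0,0,0],
    [0,0,0],
    [0,0,0],
    [0,0,0],
    [0,0,0]
  ],
  "yaw": [0,0,0,0,0],
  "grip_force": 40
}}

```text
time_s: 30.18
position: [0.4416, -0.3661, 0.0709]
tool_rot: [[0.211, 0.977, 0.001], [0.977, -0.211, -0.002], [-0.001, 0.001, -1.0]]
ft_force: [-2.0, 1.4, 5.7]
grip_width: 0.0562
gripper_force: 42.6
```

{"op": "jog_arm", "data": {
  "hand": [0.04,0.04,0.04,0.04,0.04],
  "travel": [
    [0,0,0.02],
    [0,0,0.04],
    [0,0,0.06],
    [0,0,0.06],
    [0,0,0.06]
  ],
  "yaw": [0,0,0,0,0]
}}

```text
time_s: 30.8
position: [0.4412, -0.3653, 0.3118]
tool_rot: [[0.211, 0.977, 0.0], [0.977, -0.211, -0.0], [-0.0, 0.0, -1.0]]
ft_force: [1.0, -1.2, -2.4]
grip_width: 0.0561
gripper_force: 43.8
```

{"op": "jog_arm", "data": {
  "hand": [0.04,0.04,0.04,0.04,0.04],
  "travel": [
    [0.003,0.025,0],
    [0.007,0.045,0],
    [0.007,0.045,0],
    [0.007,0.045,0],
    [0.007,0.045,0]
  ],
  "yaw": [0.03,0.05,0.05,0.05,0]
}}

```text
time_s: 31.42
position: [0.4723, -0.1591, 0.3098]
tool_rot: [[0.032, 0.999, 0.0], [0.999, -0.032, 0.0], [0.0, 0.0, -1.0]]
ft_force: [0.2, -0.2, -1.4]
grip_width: 0.0563
gripper_force: 43.8
```

{"op": "jog_arm", "data": {
  "hand": [0.04,0.04,0.04,0.04,0.04],
  "travel": [
    [0.007,0.045,0],
    [0.007,0.045,0],
    [0.007,0.045,0],
    [0.007,0.045,0],
    [0.007,0.045,0]
  ],
  "yaw": [0,0,0,0,0]
}}

```text
time_s: 32.05
position: [0.5073, 0.0659, 0.3098]
tool_rot: [[0.033, 0.999, 0.0], [0.999, -0.033, 0.0], [0.0, 0.0, -1.0]]
ft_force: [0.1, -0.9, -2.1]
grip_width: 0.0563
gripper_force: 43.8
```

{"op": "jog_arm", "data": {
  "hand": [0.04,0.04,0.04,0.04,0.04],
  "travel": [
    [0.007,0.045,0],
    [0.006,0.045,0],
    [0.002,0.035,0],
    [0,0,0],
    [0,0,0]
  ],
  "yaw": [0,0,0,0,0]
}}

```text
time_s: 32.67
position: [0.5223, 0.1888, 0.3097]
tool_rot: [[0.033, 0.999, -0.0], [0.999, -0.033, -0.0], [-0.0, -0.0, -1.0]]
ft_force: [-0.8, 1.0, -2.1]
grip_width: 0.0562
gripper_force: 43.9
```

```bash
python3 -c "
from h import *
b=snap('side','s10')
print(onz('top',192,165.6,.147),onz('top',196.6,191,.147))
cv2.imwrite('pics/c10.png',cv2.resize(b[110:270,120:300],None,fx=3,fy=3)[:,:,::-1])"
```

```text
[0.55439033 0.29653806 0.147     ] [0.47430004 0.27965406 0.147     ]
```

{"op": "jog_arm", "data": {
  "hand": [0.04,0.04,0.04,0.04,0.04],
  "travel": [
    [0,0.002,-0.04],
    [0,0,-0.05],
    [0,0,-0.045],
    [0,0,-0.03],
    [0,0,-0.015]
  ],
  "yaw": [0,0,0,0,0]
}}

```text
time_s: 33.35
position: [0.5222, 0.1903, 0.1285]
tool_rot: [[0.034, 0.999, -0.002], [0.999, -0.034, -0.0], [-0.0, -0.002, -1.0]]
ft_force: [0.2, 0.5, -1.6]
grip_width: 0.0563
gripper_force: 43.8
```

{"op": "jog_arm", "data": {
  "hand": [0.04,0.04,0.04,0.04,0.04],
  "travel": [
    [0,0,-0.006],
    [0,0,-0.005],
    [0,0,-0.003],
    [0,0,0],
    [0,0,0]
  ],
  "yaw": [0,0,0,0,0]
}}

```text
time_s: 33.98
position: [0.5226, 0.1914, 0.116]
tool_rot: [[0.033, 0.999, 0.001], [0.999, -0.033, 0.0], [0.0, 0.001, -1.0]]
ft_force: [0.0, -0.4, -1.9]
grip_width: 0.0562
gripper_force: 43.8
```

{"op": "jog_arm", "data": {
  "hand": [0.067,0.067,0.067,0.067,0.067],
  "travel": [
    [0,0,0],
    [0,0,0],
    [0,0,0],
    [0,0,0],
    [0,0,0]
  ],
  "yaw": [0,0,0,0,0]
}}

```text
time_s: 34.6
position: [0.5225, 0.1913, 0.1157]
tool_rot: [[0.033, 0.999, 0.0], [0.999, -0.033, 0.0], [0.0, 0.0, -1.0]]
ft_force: [-0.4, 0.3, -0.0]
grip_width: 0.067
gripper_force: 0.0
```

{"op": "jog_arm", "data": {
  "hand": [0.067,0.067,0.067,0.067,0.06],
  "travel": [
    [0,0,0.02],
    [0,0,0.05],
    [0,0,0.06],
    [0,0,0.06],
    [0.0,-0.05,0]
  ],
  "yaw": [0,0,0,0,0]
}}

```text
time_s: 35.22
position: [0.5234, 0.1426, 0.3104]
tool_rot: [[0.029, 1.0, 0.01], [1.0, -0.029, 0.001], [0.001, 0.01, -1.0]]
ft_force: [0.7, -0.8, -1.3]
grip_width: 0.0602
gripper_force: 0.0
```

{"op": "jog_arm", "data": {
  "hand": [0.05,0.05,0.05,0.05,0.05],
  "travel": [
    [0.02,-0.055,0],
    [0.02,-0.055,0],
    [0.02,-0.055,-0.03],
    [0.02,-0.055,-0.04],
    [0.02,-0.04,-0.04]
  ],
  "yaw": [-0.18,-0.18,-0.18,-0.18,-0.18]
}}

```text
time_s: 35.85
position: [0.6195, -0.1115, 0.2012]
tool_rot: [[0.807, 0.59, 0.001], [0.59, -0.807, -0.0], [0.001, 0.001, -1.0]]
ft_force: [-0.3, 0.8, 0.3]
grip_width: 0.0501
gripper_force: 0.0
```

```bash
python3 -c "
from h import *
b=snap('side','s11');a=snap('top','t11');cv2.imwrite('pics/c11.png',np.hstack([cv2.resize(a[110:240,150:290],None,fx=3,fy=3),cv2.resize(b[130:260,120:245],None,fx=3,fy=3)])[:,:,::-1])
im=cv2.imread('pics/top0.png')
cartons('t12')
hsv=cv2.cvtColor(cv2.imread('pics/t5.png'),cv2.COLOR_BGR2HSV)
m=((hsv[...,2]<45)).astype(np.uint8); m[:,:310]=0;m[:,336:]=0;m[:125]=0;m[175:]=0
pts=np.argwhere(m)[:,::-1]; w=np.array([onz('top',*p,0.053)[:2] for p in pts]); print('handle',len(pts),cv2.minAreaRect(w.astype(np.float32)*1000))
"
```

```text
carton 328 [310.1 216.7] [401.3 -80.8] [118.4  35.8] 68.7
carton 180 [369.6 246.9] [ 305.1 -275.5] [43.3 45.8] 89.5Traceback (most recent call last):
  File "<string>", line 8, in <module>
    pts=np.argwhere(m)[:,::-1]; w=np.array([onz('top',*p,0.053)[:2] for p in pts]); print('handle',len(pts),cv2.minAreaRect(w.astype(np.float32)*1000))
                                                                                                            ~~~~~~~~~~~~~~~^^^^^^^^^^^^^^^^^^^^^^^^^^^
cv2.error: OpenCV(4.12.0) /io/opencv/modules/imgproc/src/convhull.cpp:143: error: (-215:Assertion failed) total >= 0 && (depth == CV_32F || depth == CV_32S) in function 'convexHull'
```

View pics/c11.png

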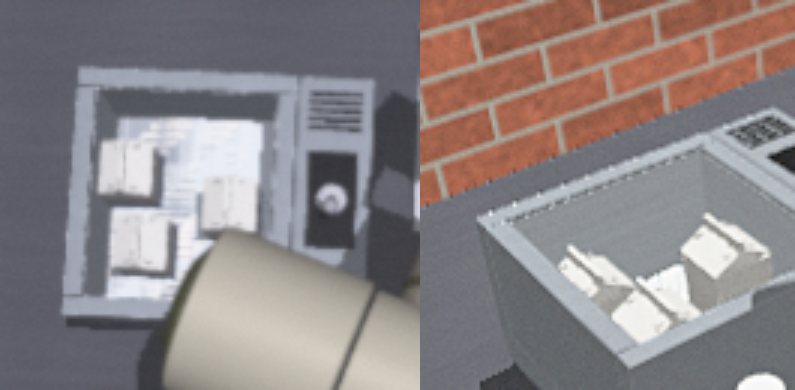

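All three cartons stand upright in the well: c11 top (130,168), (140,240), (228,203). Back to the lid at its known release pose.

{"op": "jog_arm", "data": {
  "hand": [0.05,0.05,0.05,0.05,0.05],
  "travel": [
    [0.01,-0.012,0],
    [0,0,0],
    [0,0,0],
    [0,0,0],
    [0,0,0]
  ],
  "yaw": [-0.17,-0.17,-0.17,-0.153,0]
}}

```text
time_s: 36.62
position: [0.6292, -0.1204, 0.2033]
tool_rot: [[1.0, -0.021, 0.002], [-0.021, -1.0, -0.001], [0.002, 0.0, -1.0]]
ft_force: [-0.5, -0.8, 0.6]
grip_width: 0.0499
gripper_force: 0.0
```

{"op": "jog_arm", "data": {
  "hand": [0.05,0.05,0.05,0.05,0.05],
  "travel": [
    [0,0,-0.04],
    [0,0,-0.05],
    [0,0,-0.04],
    [0,0,-0.023],
    [0,0,0]
  ],
  "yaw": [0,0,0,0,0]
}}

```text
time_s: 37.25
position: [0.6286, -0.1208, 0.0481]
tool_rot: [[1.0, -0.021, -0.002], [-0.021, -1.0, 0.001], [-0.002, -0.001, -1.0]]
ft_force: [0.4, 0.4, 0.5]
grip_width: 0.05
gripper_force: 0.0
```

{"op": "jog_arm", "data": {
  "hand": [0.0,0.0,0.0,0.0,0.0],
  "travel": [
    [0,0,0],
    [0,0,0],
    [0,0,0],
    [0,0,0],
    [0,0,0]
  ],
  "yaw": [0,0,0,0,0],
  "grip_force": 80
}}

```text
time_s: 37.88
position: [0.6299, -0.1219, 0.0509]
tool_rot: [[1.0, -0.025, 0.003], [-0.025, -1.0, -0.001], [0.003, 0.001, -1.0]]
ft_force: [0.1, 0.0, 6.5]
grip_width: 0.0123
gripper_force: 78.7
```

{"op": "jog_arm", "data": {
  "hand": [0.0,0.0,0.0,0.0,0.0],
  "travel": [
    [0,0,0.02],
    [0,0,0.05],
    [0,0,0.06],
    [0,0,0.06],
    [0,0,0.06]
  ],
  "yaw": [0,0,0,0,0]
}}

```text
time_s: 38.5
position: [0.6283, -0.1211, 0.3006]
tool_rot: [[1.0, -0.024, -0.001], [-0.024, -1.0, 0.001], [-0.001, -0.001, -1.0]]
ft_force: [1.3, -1.2, -6.2]
grip_width: 0.0123
gripper_force: 78.9
```

{"op": "jog_arm", "data": {
  "hand": [0.0,0.0,0.0,0.0,0.0],
  "travel": [
    [-0.006,0.02,0.01],
    [-0.012,0.036,0],
    [-0.012,0.04,0],
    [-0.012,0.04,0],
    [-0.012,0.04,0]
  ],
  "yaw": [-0.006,0,0,0,0]
}}

```text
time_s: 39.12
position: [0.5734, 0.0567, 0.3067]
tool_rot: [[1.0, -0.03, -0.004], [-0.03, -1.0, 0.001], [-0.004, -0.001, -1.0]]
ft_force: [-0.1, 1.4, -6.1]
grip_width: 0.0121
gripper_force: 78.9
```

{"op": "jog_arm", "data": {
  "hand": [0.0,0.0,0.0,0.0,0.0],
  "travel": [
    [-0.012,0.04,0],
    [-0.012,0.04,0],
    [-0.012,0.04,0],
    [-0.011,0.04,0],
    [-0.006,0.0225,0]
  ],
  "yaw": [0,0,0,0,0]
}}

```text
time_s: 39.75
position: [0.5199, 0.2393, 0.3068]
tool_rot: [[1.0, -0.029, -0.005], [-0.029, -1.0, -0.0], [-0.005, 0.001, -1.0]]
ft_force: [-0.2, -1.7, -5.9]
grip_width: 0.0124
gripper_force: 78.9
```

{"op": "jog_arm", "data": {
  "hand": [0.0,0.0,0.0,0.0,0.0],
  "travel": [
    [0,0,-0.02],
    [0,0,-0.02],
    [0,0,-0.02],
    [0,0,0],
    [0,0,0]
  ],
  "yaw": [0,0,0,0,0]
}}

```text
time_s: 40.38
position: [0.5217, 0.2373, 0.249]
tool_rot: [[1.0, -0.031, -0.0], [-0.031, -1.0, 0.0], [-0.0, 0.0, -1.0]]
ft_force: [-0.7, 1.0, -4.9]
grip_width: 0.0125
gripper_force: 78.8
```

```bash
python3 -c "
from h import *
s=env.observe(); print(s['position'].round(4),np.degrees(np.arctan2(s['tool_rot'][1,0],s['tool_rot'][0,0])),s['ft_force'])"
```

```text
[0.5217 0.2373 0.249 ] -1.7520512849777239 [-0.65792696  1.00823367 -4.94031469]
```

Aligned with the recorded home pose. Lowering gently.

{"op": "jog_arm", "data": {
  "hand": [0.0,0.0,0.0,0.0,0.0],
  "travel": [
    [0,0,-0.012],
    [0,0,-0.012],
    [0,0,-0.01],
    [0,0,-0.005],
    [0,0,0]
  ],
  "yaw": [0,0,0,0,0]
}}

```text
time_s: 41.0
position: [0.5221, 0.237, 0.2096]
tool_rot: [[1.0, -0.031, -0.001], [-0.031, -1.0, -0.0], [-0.001, 0.0, -1.0]]
ft_force: [-0.2, 0.4, -6.6]
grip_width: 0.0126
gripper_force: 78.9
```

{"op": "jog_arm", "data": {
  "hand": [0.0,0.0,0.0,0.0,0.0],
  "travel": [
    [0,0,-0.002],
    [0,0,-0.002],
    [0,0,-0.001],
    [0,0,0],
    [0,0,0]
  ],
  "yaw": [0,0,0,0,0]
}}

```text
time_s: 41.62
position: [0.5222, 0.2371, 0.2059]
tool_rot: [[1.0, -0.031, 0.001], [-0.031, -1.0, 0.0], [0.001, -0.0, -1.0]]
ft_force: [-3.8, 0.4, 5.8]
grip_width: 0.0125
gripper_force: 80.4
```

{"op": "jog_arm", "data": {
  "hand": [0.05,0.05,0.05,0.05,0.05],
  "travel": [
    [0,0,0],
    [0,0,0],
    [0,0,0],
    [0,0,0],
    [0,0,0.02]
  ],
  "yaw": [0,0,0,0,0]
}}

```text
time_s: 42.25
position: [0.5216, 0.2369, 0.2239]
tool_rot: [[1.0, -0.031, -0.003], [-0.031, -1.0, -0.001], [-0.003, 0.001, -1.0]]
ft_force: [-0.0, -1.4, 0.6]
grip_width: 0.0505
gripper_force: 0.0
```

{"op": "jog_arm", "data": {
  "hand": [0.05,0.05,0.0,0.0,0.0],
  "travel": [
    [0,0,0.05],
    [0,0,0.055],
    [0.0,-0.05,0],
    [0.0,-0.06,0],
    [0,-0.06,0]
  ],
  "yaw": [0,0,0,0,0]
}}

```text
time_s: 42.88
position: [0.5218, 0.0655, 0.33]
tool_rot: [[1.0, -0.03, 0.0], [-0.03, -1.0, -0.0], [0.0, 0.0, -1.0]]
ft_force: [1.0, -0.1, 0.4]
grip_width: 0.0002
gripper_force: 0.0
```

{"op": "jog_arm", "data": {
  "hand": [0.0,0.0,0.0,0.0,0.0],
  "travel": [
    [-0.01,-0.06,0],
    [-0.02,-0.06,0],
    [-0.01,0,0],
    [0,0,0],
    [0,0,0]
  ],
  "yaw": [0,0,0,0,0]
}}

```text
time_s: 43.5
position: [0.4827, -0.0512, 0.33]
tool_rot: [[1.0, -0.029, 0.0], [-0.029, -1.0, 0.0], [0.0, -0.0, -1.0]]
ft_force: [0.2, 0.4, 0.4]
grip_width: -0.0001
gripper_force: 0.0
```

```bash
python3 - <<'E'
from h import *
a=snap('top','t13');b=snap('side','s13')
k=dict(fx=3,fy=3)
cv2.imwrite('pics/c13.png',np.hstack([cv2.resize(a[110:240,150:290],None,**k),cv2.resize(b[150:280,130:255],None,**k)])[:,:,::-1])
hsv=cv2.cvtColor(a,cv2.COLOR_RGB2HSV)
m=((hsv[...,2]<60)).astype(np.uint8); m[:, :190]=0;m[:,225:]=0;m[:140]=0;m[205:]=0
pts=np.argwhere(m)[:,::-1]; w=np.array([onz('top',*p,0.208)[:2] for p in pts],np.float32).reshape(-1,2)
if len(pts): print('handle',len(pts),cv2.minAreaRect(w*1000))
print(env.observe()['position'])
E
```

```text
handle 63 ((523.286865234375, 236.93185424804688), (9.863142967224121, 114.24898529052734), 89.77812194824219)
[ 0.48272874 -0.05123509  0.32986378]
```

View pics/c13.png

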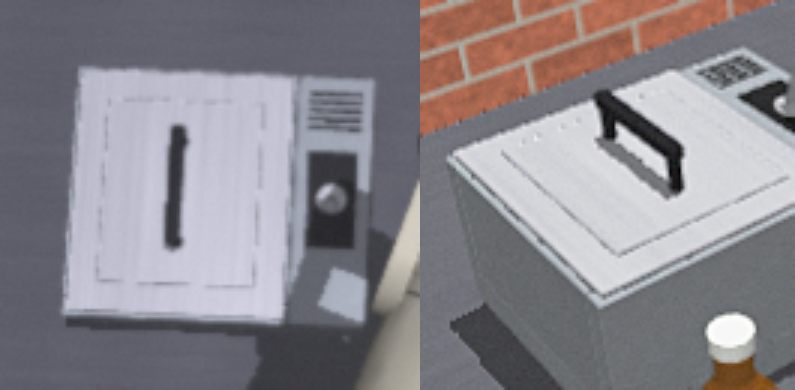

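The lid is back in place: handle at c13 (176,185), centre within 1 mm of its starting point, and the flange flush with the rim in the side view. Switch on from the -x side.

{"op": "jog_arm", "data": {
  "hand": [0.0,0.0,0.0,0.0,0.0],
  "travel": [
    [0,0.05,0],
    [0,0.05,0],
    [0,0.032,0],
    [0,0,-0.04],
    [0,0,-0.04]
  ],
  "yaw": [0,0,0,0,0]
}}

```text
time_s: 44.22
position: [0.4824, 0.0811, 0.249]
tool_rot: [[1.0, -0.028, 0.001], [-0.028, -1.0, -0.0], [0.001, 0.0, -1.0]]
ft_force: [1.0, -0.9, -1.3]
grip_width: 0.0
gripper_force: 0.0
```

{"op": "jog_arm", "data": {
  "hand": [0.0,0.0,0.0,0.0,0.0],
  "travel": [
    [0,0,-0.03],
    [0,0,-0.012],
    [0,0,0],
    [0.007,0,0],
    [0.006,0,0]
  ],
  "yaw": [0,0,0,0,0]
}}

```text
time_s: 44.85
position: [0.4954, 0.08, 0.2092]
tool_rot: [[1.0, -0.031, 0.0], [-0.031, -1.0, 0.0], [0.0, -0.0, -1.0]]
ft_force: [-4.2, 0.8, 3.4]
grip_width: -0.0001
gripper_force: 2.1
```

{"op": "jog_arm", "data": {
  "hand": [0.0,0.0,0.0,0.0,0.0],
  "travel": [
    [0.006,0,0],
    [0.006,0,0],
    [0.003,0,0],
    [0,0,0],
    [0,0,0]
  ],
  "yaw": [0,0,0,0,0]
}}

```text
time_s: 45.48
position: [0.5102, 0.0797, 0.2079]
tool_rot: [[1.0, -0.031, -0.0], [-0.031, -1.0, 0.0], [-0.0, -0.0, -1.0]]
ft_force: [-0.1, -0.5, 0.6]
grip_width: 0.0
gripper_force: 0.0
```

{"op": "jog_arm", "data": {
  "hand": [0.0,0.0,0.0,0.0,0.0],
  "travel": [
    [-0.02,0,0],
    [0,0,0.06],
    [0,-0.03,0.06],
    [0,-0.06,0],
    [0,-0.06,0]
  ],
  "yaw": [0,0,0,0,0]
}}

```text
time_s: 46.1
position: [0.49, -0.0695, 0.3246]
tool_rot: [[1.0, -0.03, 0.002], [-0.03, -1.0, -0.001], [0.002, 0.001, -1.0]]
ft_force: [0.5, 0.1, 0.1]
grip_width: 0.0003
gripper_force: 0.0
```

```bash
python3 - <<'E'
from h import *
a=snap('top','t14');b=snap('side','s14')
cv2.imwrite('pics/c14.png',np.hstack([cv2.resize(b[150:220,210:300],None,fx=4,fy=4),cv2.resize(a[135:205,225:315],None,fx=4,fy=4)])[:,:,::-1])
E
```

```text
(no output)
```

View pics/c14.png

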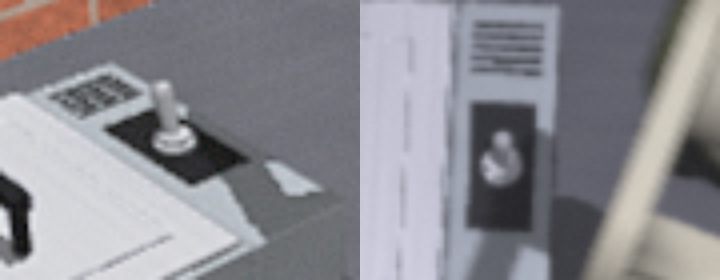

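The bat tip is at (160,88) in the side view and (501,138) in the top view, which is ON. Handing in.

```bash
python3 -c "
from rig import env
print(env.close_job())"
```

```text
the job is handed in; nothing more can be done
None
```

The job is handed in: I switched the chiller off, stood the three cartons present upright in the well, put the lid back flush on the rim and switched the chiller on again, in about 46 s; the glasses and juice bottle were not touched.

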